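# Snap the spacer clip onto the fixture shaft

### The job

Take the smaller of the two spring clips standing on the mat by its grip tab and push it down over the fixture's shaft, between the two white discs, until its arms snap past the widest point and it is fully home. Let go of it, and leave the larger clip where it stands.

Things in the scene. Friction and masses are not known exactly. Their poses are not given: they have to be found in the camera images.
- clip_tab (a point): Smaller spring clip, standing open side down: grey grip tab on a steel saddle with two sprung arms, feet flared, 55 g. Point: centre of the tab (12 mm thick along x, 24 wide along y, 48 high). Saddle top 24 mm below it (38 mm along x, 24 along y), bore centre 41 mm below, feet 63 mm below, 36 mm apart over all (x). Axis y: bore axis, to lie along the shaft, either way round; z up.
- clip_bore (a point): Bore centre of the same clip, same axes; it meets the shaft's axis when fully home. Saddle underside 11 mm above it, feet 22 mm below; gap between the arms' inner bumps, 8 mm below it, is 16 mm. Pushing it on takes about 7 to 11 N, starting some 17 mm before home and dropping as the arms snap to; the flared feet centre it from up to 6 mm off sideways.
- shaft_mid (a point): Middle of the bare shaft between the discs, on its axis, 94 mm above the table. Steel shaft 22 mm in diameter along y, fixed, does not turn; z up. White discs 38 mm in diameter, 52 mm apart inside; the clip is 24 mm long. Aluminium blocks beyond, 48 mm either side, tops 15 mm above the axis; beam 36 mm below the axis. Black base plate 160 x 220 mm, fixed to the table.
- big_clip_tab (a point): Larger spring clip of the same make, for a 34 mm shaft, a bystander on the mat about 10 cm from the smaller one. Point: centre of its grip tab (18 mm thick along x, 24 mm wide, 48 mm high), 81 mm above the mat; its saddle is 59 mm long (x).

How it is judged:
By the outcome, as a careful person would: the job done as asked, in the order asked, and still so for the second after the job is handed in, with the robot touching nothing.
It also fails if it takes over 38 s, if anything falls off the work surface, if the arm or the gripper's body presses on something with over 40 N, if the wrist force passes 120 N, or if a joint passes its speed limit or range.

### The arm

A 6-joint arm with a two-finger parallel gripper is mounted at the origin on the work surface. World frame = base frame: x ahead of the robot, y to its left, z up, the work surface at z = 0. Lengths are in m, angles in degrees, forces in N, time in s.
With the tool pointing down it reaches from about 0.275 to 1 m from the base axis. Payload 8.4 kg.
Tool frame: the origin (TCP) lies on the centre line of the jaws, within the pads' length; the fingertips stand 22 mm ahead of it and the grasp point (between the pads) lies 3 mm ahead of it; z points along the fingers, y is the direction in which the jaws open and shut (so a half turn about z gives the same grasp; the last joint's range is limited). The gripper opens to 85 mm and grips with 20 to 120 N. Pads are 22 mm wide; open, the fingers measure 114 mm over their backs; the gripper's body (76 mm by 85 mm) begins 54 mm behind the grasp point. The pads swing forward as they close: fully open they stand 13 mm farther back than shut.
Start: joints at [-70.325, 20.225, 93.587, -0, 66.188, -0.138], TCP at [0.212, -0.588, 0.253] pointing down, gripper open.
Joint ranges: [-150.9, 150.9], [-52.94, 120.26], [3.33, 152.33], [-74.26, 254.26], [0, 154.13], [-172.89, 172.89]. Speed limits (degrees/s): [127.2, 127.2, 159.86, 180, 180, 180].

### API

Orientations are given as [roll, pitch, yaw] about the fixed x, y, z axes, in that order (R = Rz(yaw) Ry(pitch) Rx(roll)).
In Python, from station import r gives the robot as it stands.
- The arm moves only by the tool move_arm, never from a script. Its argument "motion" is a list of rows, each a list of 7 numbers: the shift along the world's x, y, z in cm, then the turn, a rotation vector about the world's x, y, z in rad, then the closure, from -1 (fully open) to 1 (shut), so that 0 is half open. A call has 1 to 20 rows; each row shifts and turns the commanded pose from where the row before left it; what a row does not reach is not made up. A row lasts 1/12 s, in which the tool goes at most 41.7 mm and 7.16 degrees, less where a joint would pass 70% of its speed; a pose out of reach is approached as far as the arm can. A call is refused whole if a number of a shift passes 4.17 or a number of a turn 0.125, either way. A call with a gripper value outside its range is refused whole. The fingers move at their own pace and stop on an object; "squeeze" is the grip in N (left out, the last holds). Time passes only in rows, so rows that do not move let the fingers close. It gives the time, the measured TCP pose, the force and the opening at its end, in the units of the state.
- r.get_state(): the state, without advancing time (a new reading comes with each control period).
- r.get_image(name): name is "scene" or "top" or "wrist"; returns (picture, depth): 400x640x3 uint8, red, green, blue; 400x640 float32, m along the optical axis (not along the pixel's ray), 0 where there is no reading.
- r.get_calibration(name): a dict with "fov_y" (degrees; the focal length in pixels is half the picture's height over the tangent of half this angle, whatever the lens; pixels are square), "cx", "cy" (the principal point, pixels), "R" (3x3) and "t" (3): a world point X has camera coordinates R X + t; the wrist camera has in their place "tool_from_camera" (4x4, takes a point from camera to tool coordinates, whose origin is the TCP and whose axes are the flange's). Camera axes: x right, y down, z forward; pixel columns grow to the right and rows downward; lengths in m; the calibration is good to about 2 mm. A picture is of the moment at which its call begins: read the wrist's pose just before it. get_calibration takes no time and is no camera call.
- r.job_done(): hands the job in, once; it reports no verdict.
The state is a dict: "time": time; "qpos": joint angles; "qd": joint speeds; "joint_torque": joint torques, N m; "ee_pos": TCP position; "eef_rot": TCP orientation; "wrist_force": force on the tool from outside, world axes, zero at the start; "wrist_torque": the same for the moment, N m; "grip_width": finger opening in m.
Only numpy, scipy, OpenCV 4.12 (cv2) and the standard library are available. Lean on these libraries where they do the work, as an engineer would, in place of code of your own. Each camera call takes 0.05 s, during which the arm holds its last target. There are 200 camera calls.

## Working session

There is one attempt and no reset: what is moved stays moved. The work goes in short steps, Python scripts to look and compute and a tool call to move; the robot and the scene stay as the last step left them, time stands still between calls to the robot, and variables do not carry over. Pictures are saved under pics/ and viewed, about 8 in all and at most 12, crops included, and the job is handed in when it is done.

Besides the shell and the picture viewer there is one more tool, called after "Request:" as name(argument=value, ...), one argument or row to a line, values as JSON. move_arm: Moves the arm, as the interface text tells. Its arguments: {"type":"object","properties":{"motion":{"type":"array","items":{"type":"array","items":{"type":"number"}}},"squeeze":{"type":"number"}},"required":["motion"]}

```bash
mkdir -p pics
cat > h.py <<'E'
import numpy as np, cv2
from station import r
from scipy.spatial.transform import Rotation as Ro
def grab(n):
    s=r.get_state(); im,d=r.get_image(n); c=r.get_calibration(n)
    f=200/np.tan(np.radians(c["fov_y"]/2))
    if n=="wrist":
        T=np.eye(4);T[:3,:3]=Ro.from_euler('xyz',s["eef_rot"],degrees=True).as_matrix();T[:3,3]=s["ee_pos"]
        W=T@np.array(c["tool_from_camera"])
    else:
        W=np.eye(4);W[:3,:3]=np.array(c["R"]).T;W[:3,3]=-W[:3,:3]@np.array(c["t"])
    v,u=np.mgrid[:400,:640]
    P=np.stack([(u-c["cx"])/f*d,(v-c["cy"])/f*d,d],-1)@W[:3,:3].T+W[:3,3]
    P[d==0]=np.nan
    return im,d,P,W,(f,c["cx"],c["cy"])
def ray(W,k,u,v,z):
    d=W[:3,:3]@np.array([(u-k[1])/k[0],(v-k[2])/k[0],1]); return W[:3,3]+d*(z-W[2,3])/d[2]
def save(n,im): cv2.imwrite("pics/"+n,im[...,::-1])
E
python3 - <<'E'
from h import *
a=grab("top");b=grab("scene")
save("top.png",a[0]);save("scene.png",b[0])
np.savez("p0.npz",ti=a[0],tP=a[2],tW=a[3],tk=a[4],si=b[0],sP=b[2],sW=b[3],sk=b[4])
print(a[3],b[3],r.get_state())
E
```

```text
[[ 0.0185781  -0.98972613  0.14176406  0.43290722]
 [-0.99959227 -0.02146097 -0.01883387  0.01682315]
 [ 0.02168276 -0.14135636 -0.98972129  0.85566736]
 [ 0.          0.          0.          1.        ]] [[-0.81839189  0.46977348 -0.33097975  0.9226752 ]
 [ 0.57460714  0.67680694 -0.4601728   0.48693893]
 [ 0.00783241 -0.56678501 -0.82382851  0.95707459]
 [ 0.          0.          0.          1.        ]] {'time': 0.1, 'qpos': array([-7.03252492e+01,  2.02577528e+01,  9.36237439e+01,  3.81358851e-05,
        6.61882579e+01, -1.38151050e-01]), 'qd': array([-0.00399867, -0.10844481, -0.15171437, -0.02458152, -0.00887923,
        0.04446261]), 'joint_torque': array([-3.41533053e-06, -6.06351185e+01, -3.42816746e+01, -1.99073379e-04,
        3.80551064e-03,  4.02590047e-06]), 'ee_pos': array([ 0.21170573, -0.58763735,  0.25265308]), 'eef_rot': array([-1.79930246e+02, -2.03062191e-04,  1.98128863e+01]), 'wrist_force': array([-0.53700804, -0.35900245,  0.53798888]), 'wrist_torque': array([-0.0038218 , -0.02027883, -0.01146225]), 'grip_width': 0.08560528441661186}
```

View pics/top.png

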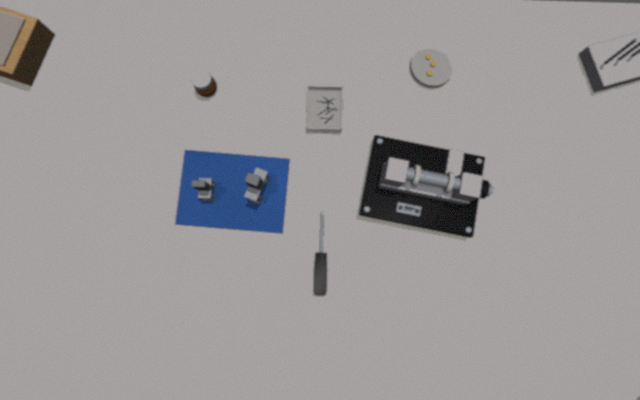

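View pics/scene.png

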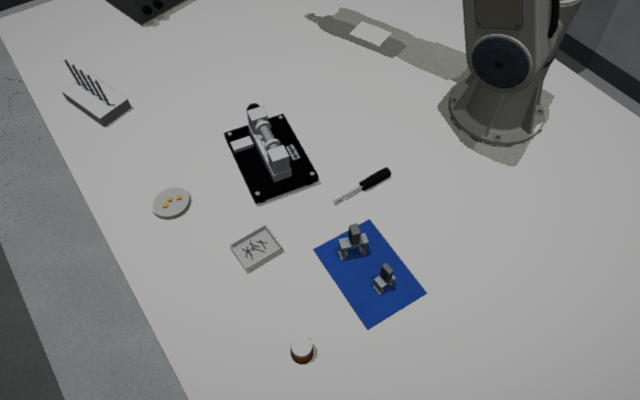

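The top view shows the small clip at about (204,188), the big one at (257,185), and the fixture shaft at about (433,180) running slightly tilted, with a white block on the plate at (456,162). Now the rough positions.

Run:
```python
from h import *
z=np.load("p0.npz");W,k,P,im=z["tW"],z["tk"],z["tP"],z["ti"]
np.set_printoptions(precision=4,suppress=True)
for n,u,v,h in [("small tab top",199,184,.087),("big tab top",253,179,.105),("blkL",397,172,.109),("blkR",470,187,.109),("disc1",416,174,.094),("disc2",450,182,.094),("whiteblk",456,162,.05)]:
    print(n,ray(W,k,u,v,h),P[v,u])
# tall points on the mat
for n,(u0,u1,v0,v1) in dict(small=(185,222,165,205),big=(238,280,160,210)).items():
    q=P[v0:v1,u0:u1].reshape(-1,3);q=q[q[:,2]>.02]
    t=q[q[:,2]>np.nanmax(q[:,2])-.012];print(n,len(q),np.nanmax(q[:,2]),t.mean(0),len(t))
big=np.concatenate([cv2.resize(im[150:215,175:290],None,fx=6,fy=6,interpolation=2),cv2.resize(im[140:205,370:485],None,fx=6,fy=6,interpolation=2)][:],0)
save("crop.png",cv2.resize(big,(690,600)))
```

```text
small tab top [0.5677 0.2207 0.087 ] [0.5668 0.2192 0.0926]
big tab top [0.5755 0.123  0.105 ] [0.5747 0.1224 0.1092]
blkL [ 0.5929 -0.1279  0.109 ] [ 0.593  -0.128   0.1087]
blkR [ 0.5692 -0.2557  0.109 ] [ 0.569  -0.2554  0.1099]
disc1 [ 0.5933 -0.1648  0.094 ] [ 0.589  -0.16    0.1141]
disc2 [ 0.5801 -0.2255  0.094 ] [ 0.5764 -0.2194  0.1133]
whiteblk [ 0.6275 -0.2519  0.05  ] [ 0.6291 -0.2541  0.0433]
small 354 0.0946461660104374 [0.5682 0.2214 0.0904] 110
big 530 0.11383334319071459 [0.5744 0.1242 0.1093] 150
```

View pics/crop.png

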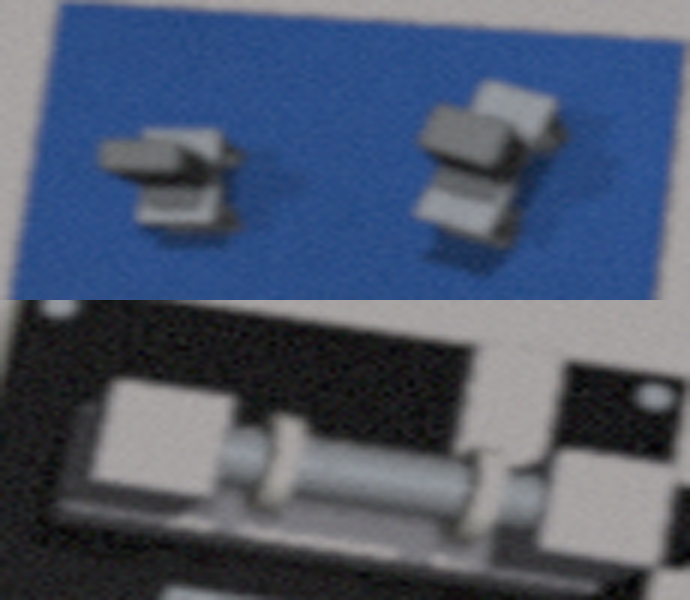

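Request:
move_arm(
  motion=[
    [1.6,3.6,0,0,0,0.06,-1],
    [1.6,3.6,0,0,0,0.06,-1],
    [1.6,3.6,0,0,0,0.06,-1],
    [1.6,3.6,0,0,0,0.06,-1],
    [1.6,3.6,0,0,0,0.06,-1],
    [1.6,3.6,0,0,0,0.06,-1],
    [1.6,3.6,0,0,0,0.06,-1],
    [1.6,3.6,0,0,0,0.06,-1],
    [1.6,3.6,0,0,0,0.06,-1],
    [1.6,3.6,0,0,0,0.06,-1],
    [1.6,3.6,0,0,0,0.06,-1],
    [1.6,3.6,0,0,0,0.06,-1],
    [1.6,3.6,0,0,0,0.06,-1],
    [1.6,3.6,0,0,0,0.06,-1],
    [1.6,3.6,0,0,0,0.06,-1],
    [1.6,3.6,0,0,0,0.06,-1],
    [1.6,3.6,0,0,0,0.06,-1],
    [1.6,3.6,0,0,0,0.06,-1],
    [1.2,3.0,0,0,0,0.02,-1],
    [0,0,0,0,0,0,-1],
  ],
)

```text
time: 1.77
ee_pos: [0.5137, 0.0947, 0.2532]
eef_rot: [179.9, -0.1, 83.1]
wrist_force: [-1.1, 0.0, 0.5]
grip_width: 0.0853
```

Run:
```python
from h import *
np.set_printoptions(precision=4,suppress=True)
s=r.get_state();print(s["time"],s["ee_pos"],s["eef_rot"],s["wrist_force"],s["qpos"])
a=grab("wrist");save("w1.png",a[0]);print(r.get_calibration("wrist"),a[3])
np.savez("w1.npz",i=a[0],P=a[2],W=a[3],k=a[4])
```

```text
1.7667 [0.5137 0.0947 0.2532] [179.94    -0.1137  83.095 ] [-1.051   0.0123  0.4793] [ 10.2251  11.0421 106.1229   0.1024  62.7443  17.0834]
{'fov_y': 63.248018768655015, 'cx': 317.2106034113349, 'cy': 197.41744631149936, 'tool_from_camera': array([[ 0.0003, -0.9656, -0.2599,  0.0667],
       [ 1.    ,  0.0002,  0.0004, -0.0014],
       [-0.0003, -0.2599,  0.9656, -0.1211],
       [ 0.    ,  0.    ,  0.    ,  1.    ]])} [[ 0.9928 -0.1162 -0.0296  0.5202]
 [-0.1199 -0.9591 -0.2563  0.1609]
 [ 0.0014  0.258  -0.9661  0.3744]
 [ 0.      0.      0.      1.    ]]
```

View pics/w1.png

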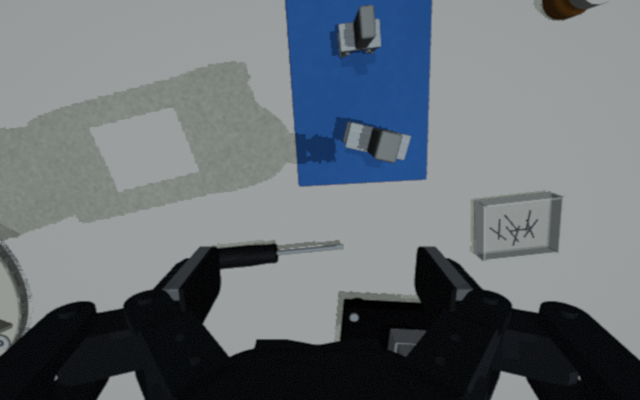

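The wrist view shows the small clip at (360,35), big clip at (378,142), fixture lower. Moving closer over the small clip.

Request:
move_arm(
  motion=[
    [1.7,3.3,-0.5,0,0,0.04,-1],
    [1.7,3.3,-0.5,0,0,0.04,-1],
    [1.7,2.6,-0.5,0,0,0.04,-1],
    [0,0,0,0,0,0,-1],
    [0,0,0,0,0,0,-1],
  ],
)

```text
time: 2.23
ee_pos: [0.5626, 0.1819, 0.2374]
eef_rot: [-179.9, 0.1, 89.8]
wrist_force: [-1.0, -0.8, -0.5]
grip_width: 0.0855
```

Run:
```python
from h import *
np.set_printoptions(precision=4,suppress=True)
s=r.get_state();print(s["time"],s["ee_pos"],s["eef_rot"],s["wrist_force"],s["qpos"])
a=grab("wrist");save("w2.png",a[0])
np.savez("w2.npz",i=a[0],P=a[2],W=a[3],k=a[4])
P=a[2]
x,y,z=P[...,0],P[...,1],P[...,2]
near=(abs(x-.568)<.05)&(abs(y-.22)<.045)
m=(near&(z>.015)).astype('u1')
for lo,hi in [(-.01,.01),(.025,.05),(.078,.1)]:
    q=P[near&(z>lo)&(z<hi)]
    if len(q)<10: print(lo,len(q));continue
    rc=cv2.minAreaRect((q[:,:2]*1000).astype('f4'));print(lo,len(q),q.mean(0),np.median(q[:,2]),rc)
```

```text
2.2333 [0.5626 0.1819 0.2374] [-179.9015    0.0523   89.7503] [-0.9967 -0.839  -0.4849] [17.7813 18.1981 98.678  -0.0215 63.2338 18.0408]
-0.01 6744 [0.5678 0.2219 0.0045] 0.004460635792322837 ((567.998291015625, 219.95008850097656), (89.445556640625, 100.21228790283203), 89.78845977783203)
0.025 648 [0.5678 0.2245 0.0433] 0.043271849277513125 ((568.3851928710938, 223.91632080078125), (23.78550148010254, 37.783729553222656), 89.7289047241211)
0.078 464 [0.568  0.2243 0.0901] 0.09109989356890835 ((568.4246215820312, 223.65447998046875), (24.133773803710938, 12.78109073638916), 89.80403900146484)
```

View pics/w2.png

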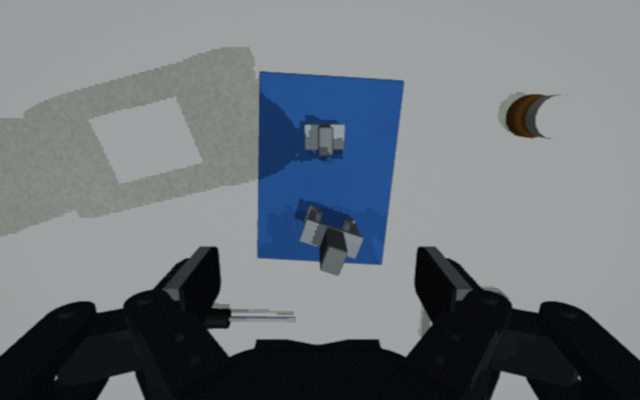

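The small clip is at about (325,138) and stands square: tab at (0.568, 0.224), yaw ≈ 0, top at z 0.091. Move above it and down most of the way.

Request:
move_arm(
  motion=[
    [0.3,2.1,0,0,0,0,-1],
    [0.3,2.1,0,0,0,0,-1],
    [0,0,-2.0,0,0,0,-1],
    [0,0,-3.0,0,0,0,-1],
    [0,0,-3.0,0,0,0,-1],
    [0,0,-2.0,0,0,0,-1],
    [0,0,0,0,0,0,-1],
    [0,0,0,0,0,0,-1],
  ],
)

```text
time: 2.95
ee_pos: [0.5679, 0.2223, 0.138]
eef_rot: [-179.9, 0.1, 89.6]
wrist_force: [0.1, 1.0, 0.3]
grip_width: 0.0856
```

Request:
move_arm(
  motion=[
    [0.05,0.15,-2.0,0,0,0,-1],
    [0,0,-2.0,0,0,0,-1],
    [0,0,-1.5,0,0,0,-1],
    [0,0,-0.8,0,0,0,-1],
    [0,0,0,0,0,0,-1],
    [0,0,0,0,0,0,0],
    [0,0,0,0,0,0,0.4],
    [0,0,0,0,0,0,0.6],
    [0,0,0,0,0,0,0.8],
    [0,0,0,0,0,0,1],
    [0,0,0,0,0,0,1],
    [0,0,0,0,0,0,1],
    [0,0,0,0,0,0,1],
    [0,0,0,0,0,0,1],
  ],
  squeeze=50,
)

```text
time: 4.12
ee_pos: [0.5697, 0.2256, 0.0756]
eef_rot: [180.0, -0.0, 89.7]
wrist_force: [-0.3, 0.6, 4.8]
grip_width: 0.0114
```

Request:
move_arm(
  motion=[
    [0,0,0,0,0,0,1],
    [0,0,0,0,0,0,1],
    [0,0,1.0,0,0,0,1],
    [0,0,2.0,0,0,0,1],
    [0,0,3.0,0,0,0,1],
    [0,0,4.0,0,0,0,1],
    [0,0,4.0,0,0,0,1],
    [0,0,4.0,0,0,0,1],
    [0,0,2.0,0,0,0,1],
    [0,-2,0,0,0,0,1],
    [0,-3,0,0,0,0,1],
    [0,-3.5,0,0,0,0,1],
    [0,-3.5,0,0,0,0,1],
    [0,-3.5,0,0,0,0,1],
    [0,-3.5,0,0,0,0,1],
    [0,-3.5,0,0,0,0,1],
    [0,-3.5,0,0,0,0,1],
    [0,-3.5,0,0,0,0,1],
    [0,-3.5,0,0,0,0,1],
    [0,-3.5,0,0,0,0,1],
  ],
)

```text
time: 5.78
ee_pos: [0.5687, -0.1411, 0.2756]
eef_rot: [-180.0, -0.0, 89.7]
wrist_force: [0.4, 0.3, -0.7]
grip_width: 0.0113
```

Request:
move_arm(
  motion=[
    [0.15,-3,0,0,0,-0.04,1],
    [0.15,-3,0,0,0,-0.04,1],
    [0.15,-2.5,0,0,0,-0.04,1],
    [0.15,-1.5,0,0,0,-0.04,1],
    [0,-1,0,0,0,-0.02,1],
    [0,0,0,0,0,0,1],
    [0,0,0,0,0,0,1],
    [0,0,0,0,0,0,1],
  ],
)

```text
time: 6.45
ee_pos: [0.5753, -0.2482, 0.2752]
eef_rot: [-180.0, -0.0, 79.5]
wrist_force: [0.6, 1.3, -0.1]
grip_width: 0.0114
```

Run:
```python
from h import *
np.set_printoptions(precision=4,suppress=True)
s=r.get_state();print(s["time"],s["ee_pos"],s["eef_rot"],s["wrist_force"],s["qpos"])
a=grab("wrist");save("w3.png",a[0])
np.savez("w3.npz",i=a[0],P=a[2],W=a[3],k=a[4])
```

```text
6.45 [ 0.5753 -0.2482  0.2752] [-179.9702   -0.0356   79.487 ] [ 0.5662  1.3341 -0.1449] [-23.488   19.2803  92.0512   0.03    68.7055 -12.9859]
```

View pics/w3.png

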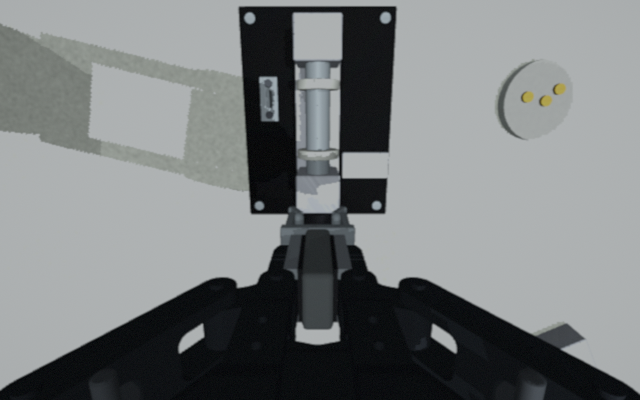

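The fixture is in full view: shaft at columns 307–330, rows 60–170, discs at rows 85 and 155, block tops at (317,37) and (318,190), with the held clip at (318,230–325). I'll measure the shaft line, the discs' midpoint and the held clip.

Run:
```python
from h import *
np.set_printoptions(precision=4,suppress=True)
z=np.load("w3.npz");P,im,W,k=z["P"],z["i"],z["W"],z["k"]
reg=np.zeros((400,640),bool);reg[5:205,285:350]=1
b=reg&(P[...,2]>.104)
n,l,st,c=cv2.connectedComponentsWithStats(b.astype('u1'))
for i in range(1,n):
    if st[i,4]>40:
        q=P[l==i];print(st[i],q.mean(0),np.median(q[:,2]),cv2.minAreaRect((q[:,:2]*1000).astype('f4')))
# shaft profile by row
for v in range(94,148,9):
    q=P[v,295:345];q=q[q[:,2]>.088];print(v,q[:,:2].mean(0),q[:,2].max(),len(q), q[:,0].max()-q[:,0].min())
# disc pixel edges along the shaft direction near column 318
for c0 in (309,327):print([(v,round(float(P[v,c0,2]),4),round(float(P[v,c0,1]),4)) for v in list(range(76,94,1))+list(range(146,164,1))])
T=np.r_[[0]]
s=r.get_state();R=Ro.from_euler('xyz',s["eef_rot"],degrees=True).as_matrix()
L=(P-s["ee_pos"])@R
m=np.zeros_like(reg);m[200:335,265:370]=1
m&=(L[...,2]>.02)&(L[...,2]<.09)
q=L[m];print(len(q),q.min(0),q.max(0))
sd=q[(q[:,2]>.026)&(q[:,2]<.042)];print("saddle",len(sd),np.median(sd[:,2]),cv2.minAreaRect((sd[:,:2]*1000).astype('f4')))
```

```text
[ 293   13   50  192 5516] [ 0.5874 -0.1764  0.1087] 0.10923029462952341 ((585.3579711914062, -186.81271362304688), (158.6590576171875, 40.0871467590332), 79.45696258544922)
94 [ 0.5887 -0.1693] 0.10581159773024251 24 0.019790950492238113
103 [ 0.5874 -0.1766] 0.10608349103204551 24 0.019917922263241183
112 [ 0.586 -0.184] 0.10630690248437424 24 0.02007773672652713
121 [ 0.5846 -0.1915] 0.1062006117093145 24 0.020197092659117066
130 [ 0.5832 -0.1991] 0.10645954138941577 24 0.020400926482935455
139 [ 0.5817 -0.2069] 0.10554926208392762 24 0.02051737205084192
[(76, 0.1034, -0.1536), (77, 0.1032, -0.1544), (78, 0.1027, -0.1551), (79, 0.1128, -0.1568), (80, 0.1131, -0.1576), (81, 0.1116, -0.1582), (82, 0.1122, -0.1591), (83, 0.112, -0.1598), (84, 0.1114, -0.1605), (85, 0.1119, -0.1613), (86, 0.1127, -0.1622), (87, 0.1123, -0.1629), (88, 0.1115, -0.1636), (89, 0.1033, -0.1639), (90, 0.1029, -0.1647), (91, 0.1031, -0.1655), (92, 0.1014, -0.1662), (93, 0.1043, -0.1672), (146, 0.1012, -0.2118), (147, 0.103, -0.2125), (148, 0.1026, -0.2134), (149, 0.1017, -0.2144), (150, 0.1036, -0.215), (151
[... 624 characters left out ...]
 0.1011, -0.1674), (91, 0.1025, -0.1683), (92, 0.1003, -0.169), (93, 0.1013, -0.1698), (146, 0.101, -0.2148), (147, 0.101, -0.2156), (148, 0.1011, -0.2165), (149, 0.1015, -0.2174), (150, 0.1036, -0.218), (151, 0.1123, -0.2178), (152, 0.111, -0.2188), (153, 0.1121, -0.2195), (154, 0.1104, -0.2206), (155, 0.1107, -0.2214), (156, 0.1118, -0.2222), (157, 0.1099, -0.2233), (158, 0.1111, -0.224), (159, 0.1109, -0.2249), (160, 0.1016, -0.2272), (161, 0.1003, -0.2283), (162, 0.1011, -0.2291), (163, 0.1016, -0.2299)]
1513 [ 0.0002 -0.0204  0.02  ] [0.0103 0.0177 0.0708]
saddle 912 0.03269717465700572 ((5.263500690460205, -1.3383827209472656), (38.07204818725586, 9.987382888793945), 89.87637329101562)
```

Shaft middle ≈ (0.5847, −0.191), yaw −10.5°. The clip sits at (−1.7, −1.3) mm in the tool frame, aligned, with its bore about 50 mm below the TCP. The TCP target is (0.586, −0.190), home at z ≈ 0.144.

Request:
move_arm(
  motion=[
    [0.3,1.5,0,0,0,0,1],
    [0.3,2.0,0,0,0,0,1],
    [0.3,1.5,0,0,0,0,1],
    [0.2,0.9,0,0,0,0,1],
    [0,0,-2,0,0,0,1],
    [0,0,-2.5,0,0,0,1],
    [0,0,-2,0,0,0,1],
    [0,0,-1,0,0,0,1],
    [0,0,0,0,0,0,1],
    [0,0,0,0,0,0,1],
    [0,0,0,0,0,0,1],
  ],
  squeeze=70,
)

```text
time: 7.42
ee_pos: [0.5872, -0.1906, 0.2016]
eef_rot: [179.9, 0.0, 79.4]
wrist_force: [-0.0, -0.0, 0.3]
grip_width: 0.0113
```

Run:
```python
from h import *
s=r.get_state();print(s["time"],s["ee_pos"],s["eef_rot"],s["wrist_force"])
a=grab("scene");b=grab("top")
f=lambda i,u,v:cv2.resize(i[v:v+90,u:u+120],(600,450),interpolation=2)
save("s4.png",cv2.resize(np.hstack([f(a[0],210,75),f(b[0],375,130)]),(800,300)))
```

```text
7.4167 [ 0.58719844 -0.19058349  0.20156998] [1.79896956e+02 1.46117364e-02 7.94139461e+01] [-0.01927122 -0.03108433  0.32643588]
```

View pics/s4.png

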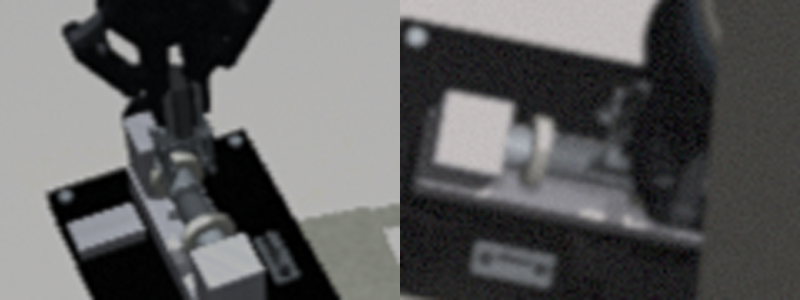

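The clip hangs over the bare shaft between the discs. Lowering to just before contact.

Request:
move_arm(
  motion=[
    [-0.1,0.1,-1,0,0,0,1],
    [0,0,-1,0,0,0,1],
    [0,0,-1,0,0,0,1],
    [0,0,-0.5,0,0,0,1],
    [0,0,0,0,0,0,1],
    [0,0,0,0,0,0,1],
  ],
)

```text
time: 8.02
ee_pos: [0.5851, -0.1895, 0.1646]
eef_rot: [-179.9, -0.0, 79.4]
wrist_force: [0.1, -1.2, -0.2]
grip_width: 0.0113
```

Request:
move_arm(
  motion=[
    [0,0,-0.2,0,0,0,1],
    [0,0,-0.2,0,0,0,1],
    [0,0,-0.2,0,0,0,1],
    [0,0,-0.2,0,0,0,1],
    [0,0,0,0,0,0,1],
  ],
)

```text
time: 8.43
ee_pos: [0.586, -0.1897, 0.1578]
eef_rot: [179.9, 0.0, 79.4]
wrist_force: [0.3, -0.9, 3.3]
grip_width: 0.0114
```

Request:
move_arm(
  motion=[
    [0,0,-0.2,0,0,0,1],
    [0,0,-0.2,0,0,0,1],
    [0,0,-0.2,0,0,0,1],
    [0,0,0,0,0,0,1],
  ],
)

```text
time: 8.77
ee_pos: [0.5858, -0.1897, 0.1516]
eef_rot: [179.9, 0.0, 79.4]
wrist_force: [1.2, -1.1, 2.1]
grip_width: 0.0107
```

Request:
move_arm(
  motion=[
    [0,0,-0.2,0,0,0,1],
    [0,0,-0.2,0,0,0,1],
    [0,0,-0.1,0,0,0,1],
    [0,0,0,0,0,0,1],
  ],
)

```text
time: 9.1
ee_pos: [0.5854, -0.1895, 0.1457]
eef_rot: [-180.0, -0.0, 79.4]
wrist_force: [3.3, -1.2, -4.4]
grip_width: 0.011
```

Request:
move_arm(
  motion=[
    [0,0,-0.1,0,0,0,1],
    [0,0,-0.1,0,0,0,1],
    [0,0,0,0,0,0,1],
  ],
)

```text
time: 9.35
ee_pos: [0.5852, -0.1894, 0.1439]
eef_rot: [-180.0, -0.0, 79.4]
wrist_force: [2.2, -1.7, -1.7]
grip_width: 0.0112
```

It snapped (it pulled the tool down). Press a touch further until it bottoms.

Request:
move_arm(
  motion=[
    [0,0,-0.1,0,0,0,1],
    [0,0,-0.1,0,0,0,1],
    [0,0,0,0,0,0,1],
  ],
)

```text
time: 9.6
ee_pos: [0.5854, -0.1895, 0.1437]
eef_rot: [180.0, 0.0, 79.4]
wrist_force: [-1.4, 1.4, 11.1]
grip_width: 0.0114
```

Run:
```python
from h import *
s=r.get_state();print(s["time"],s["ee_pos"],s["wrist_force"],s["wrist_torque"])
P=grab("wrist")[2];R=Ro.from_euler('xyz',s["eef_rot"],degrees=True).as_matrix()
L=(P-s["ee_pos"])@R
m=(L[...,2]>.024)&(L[...,2]<.042)&(abs(L[...,1])<.021)&(abs(L[...,0])<.014);q=L[m]
print(len(q),np.median(q[:,2]) if len(q) else 0,np.nanmedian(P[m][:,2]))
```

```text
9.6 [ 0.58538715 -0.18948152  0.14365142] [-1.44658058  1.35438996 11.05121186] [0.16958548 0.35023018 0.01204067]
1247 0.03306666319342742 0.11058265060005965
```

It's bottomed: z is 0.1437 as predicted, 11 N up, and the saddle top is at 0.1106 (0.111 expected). Relieve, open and retreat.

Request:
move_arm(
  motion=[
    [0,0,0.15,0,0,0,1],
    [0,0,0,0,0,0,0.5],
    [0,0,0,0,0,0,0],
    [0,0,0,0,0,0,-0.5],
    [0,0,0,0,0,0,-0.5],
    [0,0,0,0,0,0,-0.5],
    [0,0,0,0,0,0,-0.5],
    [0,0,0,0,0,0,-0.5],
  ],
)

```text
time: 10.32
ee_pos: [0.5853, -0.1895, 0.1437]
eef_rot: [-180.0, -0.0, 79.4]
wrist_force: [0.1, 0.4, -0.7]
grip_width: 0.064
```

Request:
move_arm(
  motion=[
    [0,0,1,0,0,0,-0.5],
    [0,0,2,0,0,0,-0.5],
    [0,0,3,0,0,0,-0.5],
    [0,0,3,0,0,0,-0.5],
    [0,0,3,0,0,0,-0.5],
    [0,-2,0,0,0,0,-0.5],
    [0,-3,0,0,0,0,-0.5],
    [0,-2,0,0,0,0,-0.5],
    [0,0,0,0,0,0,-0.5],
    [0,0,0,0,0,0,-0.5],
  ],
)

```text
time: 11.15
ee_pos: [0.5852, -0.2603, 0.2643]
eef_rot: [180.0, -0.0, 79.3]
wrist_force: [-0.3, 0.9, -0.2]
grip_width: 0.064
```

Run:
```python
from h import *
np.set_printoptions(precision=4,suppress=True)
s=r.get_state();print(s["time"],s["ee_pos"],s["wrist_force"],s["grip_width"])
a=grab("wrist");save("w5.png",a[0]);P=a[2]
near=(abs(P[...,0]-.585)<.03)&(abs(P[...,1]+.191)<.022)
for lo,hi in [(.107,.1145),(.148,.17)]:
    q=P[near&(P[...,2]>lo)&(P[...,2]<hi)]
    if len(q)>5: print(len(q),np.median(q[:,2]),cv2.minAreaRect((q[:,:2]*1000).astype('f4')))
b=grab("top");q=b[2][160:210,238:280].reshape(-1,3);q=q[q[:,2]>np.nanmax(q[:,2])-.012];print("big",q.mean(0))
```

```text
11.15 [ 0.5852 -0.2603  0.2643] [-0.2578  0.9396 -0.1791] 0.06396704785056088
784 0.11141607430875203 ((584.3341064453125, -189.88873291015625), (40.518829345703125, 37.90430450439453), 79.5779037475586)
665 0.15910559751636275 ((583.3826293945312, -191.2977752685547), (22.884815216064453, 12.136171340942383), 78.9273910522461)
big [0.5742 0.1242 0.1089]
```

View pics/w5.png

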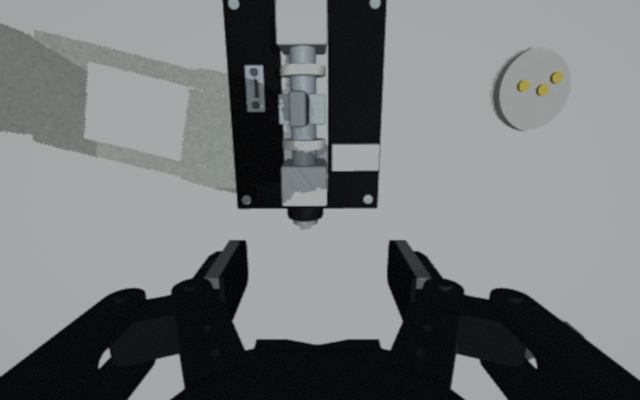

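The clip sits upright at (302,108), midway between the discs and free of the gripper. Its tab top is at 0.159, which is the expected height when home. Handing in.

```bash
python3 -c "
from station import r
print(r.job_done())"
```

```text
the job is handed in; nothing more can be done
None
```

The smaller clip is fully home on the shaft, midway between the two white discs. I have let go of it and handed the job in after about 11 s of robot time.

- **Seating:** the push showed the snap (the clip pulled the tool down by about 4 N), then a firm stop with about 11 N upward at the height I had predicted.
- **After release:** the saddle top is at z = 0.111 m and the tab top at 0.159 m, both the expected heights when fully home. The clip stands upright, within about 1–2 mm of the shaft's measured middle.
- **Larger clip:** its tab position is unchanged to within 0.5 mm.
- **Robot:** the open gripper is about 10 cm clear above the fixture and touches nothing.

No final check failed. The only disagreement was early on: the first top-view estimate of the shaft's position was about 4 mm off the wrist camera's in x, and I used the wrist camera's.

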